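Tip the step gauge into its rest and push it home

TASK

The grey step gauge stands on end in its rest. Push it over with the fingertips so that it lies down along the rest between the guides, stepped face up, then push its foot end until its top end is flush against the dark end stop, and back away. Do it all by pushing: do not lift the gauge off the rest, and do not disturb the ring gauge, loupe or brass fitting.

Things in the scene. Friction and masses are not known exactly. Their poses are not given: they have to be found in the camera images.
- rest: Aluminium rest fixed to the worktop, base plate 260 x 84 x 12 mm. Origin: centre of its underside; x: its length, towards the end stop; z up. Blue felt strip along its middle, top 14 mm above the worktop, between two fixed guides 44 mm apart, from x = -115 to +75 mm, tops with flared lips 31 mm above the worktop. Dark end stop: 60 mm wide, 45 mm high above the worktop, x = +105 to +125 mm.
- stop_face (a point): Centre of the face of the end stop that looks at the gauge (at x = +105, y = 0, z = 32 mm from the rest's origin), axes as the rest.
- step_gauge: Loose square grey bar 36 x 36 x 120 mm, 0.3 to 0.6 kg, white steps flush in one long face, orange band near its top end. Starts upright on felt between the guides. Origin: centre of its foot end; z: along the bar, foot to top; x: out of the face opposite the steps, towards the stop at the start (within 3 degrees). Pushed near the top it tips, not slides; past about 17 degrees it falls by itself.
- gauge_centre (a point): Centre of the bar, 60 mm from either end; axes as the bar.
- gauge_top (a point): Centre of the bar's top end face (36 x 36 mm), the face that must meet the stop. Once the bar is tipped over some 15 to 55 mm are left between this face and the stop.
- gauge_foot (a point): Centre of the bar's foot end face (36 x 36 mm), the face it stands on, and the one to push once it lies.
- gauge_toe (a point): Middle of the edge of the foot end over which the bar tips (18 mm from the foot's centre towards the stop); it stays at the felt's level while the bar is only tipped and slid.
- ring: Bystander: loose grey ring gauge 52 mm across, 18 mm high, lying on the worktop left of the rest. Origin: centre of its underside.
- eye_loupe: Bystander: loose black loupe 34 mm across, 30 mm high, standing on the worktop right of the rest. Origin: centre of its underside.
- fitting: Bystander: loose brass fitting 12 mm across, 23 mm high, standing on the worktop right of the rest, near the gauge. Origin: centre of its underside.
Not all that is in view belongs to the job. Of the things shaped like the step_gauge, the grey one is meant.

How it is judged:
By the outcome, as a careful person would: the job done as asked, in the order asked, and still so for the second after the job is handed in, with the robot touching nothing.
It also fails if it takes over 38 s, if anything falls off the work surface, if the arm or the gripper's body presses on something with over 40 N, if the wrist force passes 120 N, or if a joint passes its speed limit or range.

ROBOT

A 6-joint arm with a two-finger parallel gripper is mounted at the origin on a cart in front of the work surface, level with it; the furniture and walls round the work are solid. World frame = base frame: x ahead of the robot, y to its left, z up, the work surface at z = 0. Lengths are in m, angles in rad, forces in N, time in s.
With the tool pointing down it reaches from about 0.3 to 0.875 m from the base axis. Payload 6.4 kg.
Tool frame: the origin (TCP) lies midway between the tips of the shut fingers; the grasp point (between the pads) lies ctrl.grip_depth behind it (ctrl.grip_depth is the distance from the TCP to the grasp point, in m); x points along the fingers, y is the direction in which the jaws open and shut, and the axes are right-handed (so a half turn about x gives the same grasp; the last joint's range is limited). The gripper opens to 85 mm and grips with 20 to 120 N. Pads are 22 mm wide; open, the fingers measure 114 mm over their backs; the gripper's body (76 mm by 85 mm) begins 54 mm behind the grasp point. The pads swing forward as they close: fully open they stand 13 mm farther back than shut.
Start: joints at [1.117, 0.181, 1.607, -0, 1.354, -0.206], TCP at [0.141, 0.557, 0.231] pointing down, gripper open.
Joint ranges: [-2.99, 2.99], [-0.89, 2.07], [0.3, 2.58], [-1.14, 4.28], [0, 2.63], [-3.12, 3.12]. Speed limits (rad/s): [2.57, 2.57, 3.01, 3.14, 3.14, 3.14].

INTERFACE

Orientations are given as a unit quaternion [w, x, y, z].
In Python, from bench import ctrl gives the robot as it stands.
- The arm moves only by the tool carry_out, never from a script. Its argument "motion" is one flat list of numbers, 7 for each row, row after row: the turn, a rotation vector about the tool's x, y, z in degrees, then the shift along the tool's x, y, z in m, then the gripper's target within -1 to 1 (shut at 1, half-way at 0, fully open at -1). A call has 1 to 10 rows; each row shifts and turns the pose as measured when the row begins, along the tool's axes as they then stand; what a row does not reach is not made up. A row lasts 1/10 s, in which the tool goes at most 50 mm and 8.59 degrees, less where a joint would pass 70% of its speed; a pose out of reach is approached as far as the arm can. A call with a gripper value outside its range is refused whole. The fingers move at their own pace and stop on an object; the grip force is fixed at half the most. Time passes only in rows, so rows that do not move let the fingers close. It gives the time, the measured TCP pose, the force and the opening at its end, in the units of the state.
- ctrl.get_obs(): the state, without advancing time (a new reading comes with each control period).
- ctrl.camera(name): name is "side" or "top"; returns the picture (480x640x3 uint8, blue, green, red); there is no depth.
- ctrl.camera_params(name): a dict with "mtx" (3x3 intrinsics, pixels), "k1" (the pictures are not rectified: a ray, as slopes to the right and down, at radius r is drawn at 1 + k1 r^2 times it, then the intrinsics apply), "pose" (4x4, takes a point from camera to world coordinates). Camera axes: x right, y down, z forward; pixel columns grow to the right and rows downward; lengths in m; the calibration is good to about 2 mm. A picture is of the moment at which its call begins. camera_params takes no time and is no camera call.
- ctrl.hand_in(): hands the job in, once; it reports no verdict.
Trained networks look in the newest picture that a camera, given by its name, has taken for a name from the list of things; names that differ only in an ending like _2 or _b are one class to them, and where a whole thing is asked for, a point or a joint stands for the part that bears it (a point fixed in the world has none). Each returns a list of dicts, best first, with "conf" (0 to 1); they miss things now and then, are a little off and sometimes report something else, mostly with a low value. They report only what shows in the picture. A call takes as long as a camera call. They do not tell look-alikes from the thing itself.
- ctrl.boxes_of(camera, thing): "point" ([x, y, z] in m, in the coordinates of the camera as it stood for that picture, good to about 4 mm: the middle of the surface that is visible of it).
- ctrl.trace(camera, thing): "pixels" (480x640 bool, what is visible of it).
- ctrl.landmark_of(camera, thing): "point" ([x, y, z] in m, in the coordinates of the camera as it stood for that picture, good to about 4 mm: a listed point, or the origin of a listed thing).
The state is a dict: "time_s": time; "q": joint angles; "dq": joint speeds; "joint_efforts": joint torques, N m; "eef_pos": TCP position; "eef_rot": TCP orientation; "wrist_force": force on the tool from outside, world axes, zero at the start; "torque": the same for the moment, N m; "opening": opening from 0.0 (shut) to 1.0 (fully open).
Only numpy, scipy, OpenCV 4.12 (cv2) and the standard library are available. Lean on these libraries where they do the work, as an engineer would, in place of code of your own. Each camera call takes 0.05 s, during which the arm holds its last target. There are 200 camera calls.

## Working session

There is one attempt and no reset: what is moved stays moved. The work goes in short steps, Python scripts to look and compute and a tool call to move; the robot and the scene stay as the last step left them, time stands still between calls to the robot, and variables do not carry over. Pictures are saved under pics/ and viewed, about 8 in all and at most 12, crops included, and the job is handed in when it is done.

Besides the shell and the picture viewer there is one more tool, called after "Request:" by a JSON object that holds its "fn" and its "kwargs". carry_out: Moves the arm, as the interface text tells. Its arguments: {"type":"object","properties":{"motion":{"type":"array"}},"required":["motion"]}

```bash
mkdir -p pics; ls; cat > h.py <<'E'
import numpy as np,cv2
from bench import ctrl
def W(cam,p):
    return (np.array(ctrl.camera_params(cam)["pose"])@np.r_[p,1])[:3]
def px(cam,p):
    P=ctrl.camera_params(cam);c=np.linalg.inv(P["pose"])@np.r_[p,1];s=c[:2]/c[2]
    s=s*(1+P["k1"]*(s@s));return (np.array(P["mtx"])@np.r_[s,1])[:2]
E
python3 - <<'E'
from h import *
o=ctrl.get_obs();print(o["time_s"],o["eef_pos"],o["eef_rot"],o["wrist_force"],ctrl.grip_depth)
for c in("side","top"):
    cv2.imwrite(f"pics/{c}0.png",ctrl.camera(c))
    print(c,"cam at",np.round(np.array(ctrl.camera_params(c)["pose"])[:3,3],3))
    for t in("rest","stop_face","step_gauge","gauge_centre","gauge_top","gauge_foot","gauge_toe","ring","eye_loupe","fitting"):
        for d in ctrl.landmark_of(c,t)[:3]:
            w=W(c,d["point"]);print(c,t,round(d["conf"],2),np.round(w,3),np.round(px(c,w)))
E
```

```text
pics
0.0 [0.14076231 0.55692321 0.2303642 ] [ 0.70147637  0.08677738  0.70189752 -0.08797988] [ 0.57358524 -0.14103505 -0.1356874 ] 0.0187
side cam at [ 0.213 -0.96   0.511]
side rest 0.97 [ 0.572 -0.209 -0.   ] [348. 306.]
side stop_face 0.77 [ 0.662 -0.253  0.031] [406. 294.]
side stop_face 0.72 [ 0.588 -0.328  0.001] [386. 340.]
side step_gauge 0.83 [ 0.366 -0.204 -0.002] [234. 326.]
side step_gauge 0.73 [ 0.51  -0.035  0.   ] [284. 268.]
side step_gauge 0.59 [ 0.518 -0.184  0.014] [315. 297.]
side gauge_centre 0.89 [ 0.506 -0.037  0.061] [283. 241.]
side gauge_centre 0.88 [ 0.518 -0.188  0.07 ] [316. 270.]
side gauge_centre 0.87 [ 0.364 -0.204  0.06 ] [230. 294.]
side gauge_top 0.98 [ 0.379 -0.091  0.119] [223. 233.]
side gauge_top 0.94 [ 0.508 -0.039  0.119] [284. 214.]
side gauge_top 0.86 [ 0.364 -0.206  0.12 ] [229. 262.]
side gauge_foot 0.92 [ 0.365 -0.205  0.   ] [233. 325.]
side gauge_foot 0.84 [ 0.516 -0.184  0.013] [314. 298.]
side gauge_foot 0.41 [ 0.586 -0.325 -0.001] [385. 341.]
side gauge_toe 0.98 [ 0.504 -0.051 -0.004] [284. 273.]
side gauge_toe 0.56 [ 0.534 -0.192  
[... 591 characters left out ...]
]
top gauge_centre 0.68 [ 0.378 -0.094  0.062] [286. 324.]
top gauge_top 0.98 [ 0.516 -0.187  0.133] [340. 247.]
top gauge_top 0.82 [ 0.366 -0.205  0.118] [348. 334.]
top gauge_top 0.73 [ 0.38  -0.092  0.119] [283. 324.]
top gauge_foot 0.97 [ 0.382 -0.094 -0.003] [288. 320.]
top gauge_foot 0.7 [ 0.366 -0.209 -0.003] [345. 330.]
top gauge_foot 0.62 [ 0.514 -0.186  0.014] [336. 254.]
top gauge_toe 0.92 [ 0.352 -0.223 -0.004] [352. 338.]
top gauge_toe 0.7 [ 0.504 -0.056 -0.001] [271. 258.]
top gauge_toe 0.62 [ 0.377 -0.08   0.002] [281. 323.]
top ring 0.55 [ 0.578 -0.121  0.001] [305. 223.]
top eye_loupe 0.82 [ 0.584 -0.322 -0.001] [403. 223.]
top fitting 0.43 [ 0.497 -0.256  0.   ] [370. 265.]
```

```bash
python3 - <<'E'
import cv2
a=cv2.imread("pics/side0.png")[190:370,180:440];b=cv2.imread("pics/top0.png")[150:360,230:430]
a=cv2.resize(a,(416,288),interpolation=3)
b=cv2.resize(b,None,fx=2.9,fy=2.83,interpolation=3)
cv2.imwrite("pics/t0c.png",b)
E
```

```text
(no output)
```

View pics/side0.png

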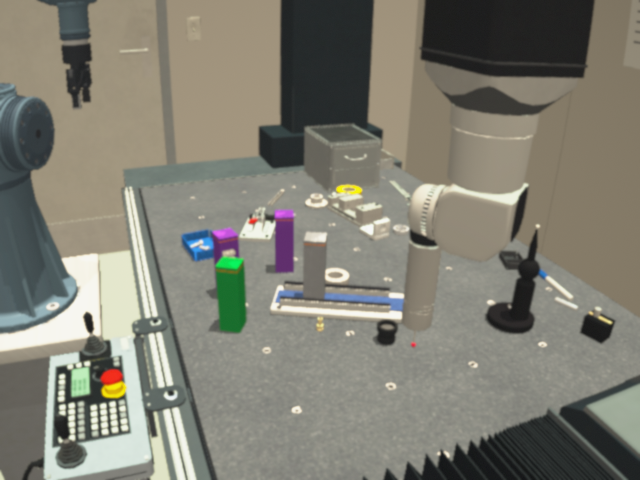

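View pics/t0c.png

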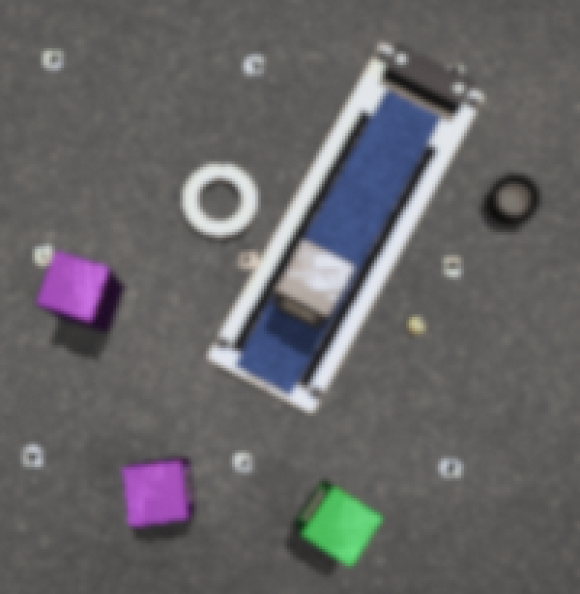

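The thing could be confused with these (side picture): the green bar (231,295), the purple bar (285,240) and the short purple bar (227,250). The grey bar standing in the rest is at (314,265), top crop (315,280), which matches the description. Next I check the white arm at (420,260), in case it is in the way.

```bash
python3 - <<'E'
from h import *
for p in([0.141,.557,.23],[0,0,0],[0,0,.3]):print(p,px("side",p),px("top",p))
# rest edges: stop_face and axis from base corners (top-crop pixels -> full px) on plane z=.012
P=ctrl.camera_params("top");M=np.array(P["pose"]);K=np.array(P["mtx"])
from scipy.optimize import fsolve
def ray(c,u,z):
    return fsolve(lambda q:px(c,np.r_[q,z])-u,[.5,-.2])
for n,(x,y),z in(("A",(382,52),.012),("B",(480,97),.012),("C",(212,355),.012),("D",(314,410),.012)):
    u=np.array([230+x/2.9,150+y/2.83]);print(n,u,ray("top",u,z))
a=cv2.imread("pics/side0.png")[200:360,190:430];a=cv2.resize(a,(384*1,256),interpolation=3)
b=cv2.imread("pics/top0.png");b=cv2.resize(b,(416,312),interpolation=2)
o=np.zeros((600,800,3),np.uint8);o[:256,:384]=a;o[:312,384:]=b
c=cv2.resize(cv2.imread("pics/side0.png")[225:325,260:420],(448,280),interpolation=3);o[320:,:448]=c
cv2.imwrite("pics/m1.png",o)
E
```

```text
[0.141, 0.557, 0.23] [ 82.18304332 110.38829085] [-203.13048124  495.56265406]
[0, 0, 0] [ 18.10457888 299.07154933] [228.46403339 529.71582301]
[0, 0, 0.3] [-16.04787892 140.95060819] [186.88024533 641.34193278]
A [361.72413793 168.3745583 ] [ 0.69231692 -0.23419742]
B [395.51724138 184.27561837] [ 0.66127519 -0.30366647]
C [303.10344828 275.44169611] [ 0.47060982 -0.12180981]
D [338.27586207 294.87632509] [ 0.43443111 -0.19243684]
```

View pics/m1.png

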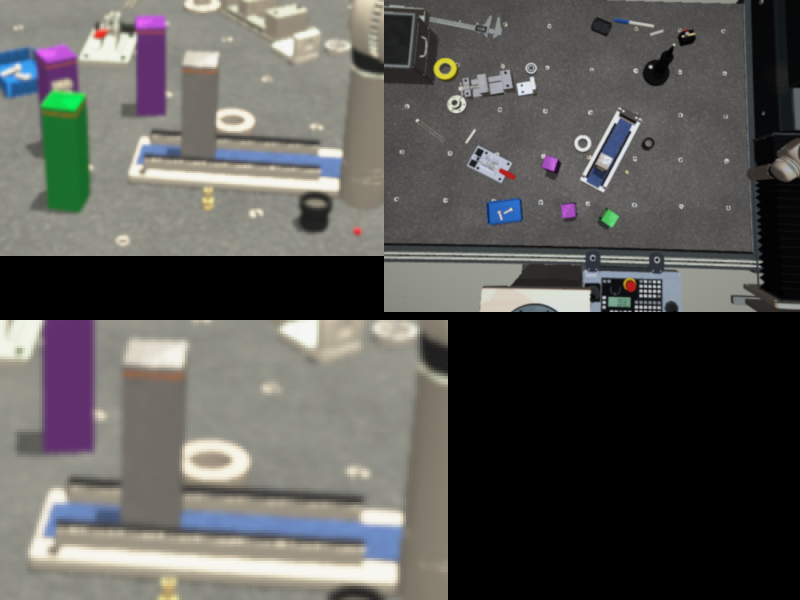

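The white arm belongs to a machine well to the right and only hides the stop in the side view. The grey bar's plain side and orange band show, and it stands on the blue felt. Fitting pixels and landmarks gives the rest at (0.567,-0.212) with its axis at about -26.2°. Next come the tool axes and the approach offsets.

```bash
cat >> h.py <<'E'
from scipy.spatial.transform import Rotation as R
A=np.radians(-26.2);d=np.array([np.cos(A),np.sin(A),0]);n=np.array([-d[1],d[0],0]);C=np.array([.566,-.212,0])
def at(a,l,z): return C+a*d+l*n+[0,0,z]
def tool():
    o=ctrl.get_obs();q=o["eef_rot"];return o,np.array(o["eef_pos"]),R.from_quat([q[1],q[2],q[3],q[0]])
def off(p):  # shift needed, tool axes
    o,e,r=tool();return np.round(r.inv().apply(p-e),4)
def rotneed(sy):  # rotvec (deg, tool axes) to tool down with y = sy*d
    o,e,r=tool();x=np.array([0,0,-1.]);y=sy;z=np.cross(x,y);T=R.from_matrix(np.c_[x,y,z])
    return np.round(np.degrees((r.inv()*T).as_rotvec()),2)
def rep():
    o,e,r=tool();v=e-C;print("t",round(o["time_s"],2),"tcp",np.round(e,4),"along",round(v@d,4),"lat",round(v@n,4),"F",np.round(o["wrist_force"],1),"open",round(o["opening"],2),"q",np.round(o["q"],2));return e
E
python3 - <<'E'
from h import *
rep();o,e,r=tool();print(np.round(r.as_matrix(),3))
for nm,s in(("d",d),("-d",-d),("n",n),("-n",-n)):print(nm,rotneed(s))
print(off(at(-.14,0,.22)))
E
```

```text
t 1.1 tcp [0.141  0.5574 0.2313] along -0.721 lat 0.5028 F [ 0.4 -0.6 -0.4] open 1.0 q [ 1.12  0.18  1.61  0.    1.35 -0.21]
[[-0.     0.245  0.969]
 [-0.     0.969 -0.245]
 [-1.    -0.    -0.   ]]
d [102.  -0.   0.]
-d [-78.  -0.  -0.]
n [12. -0.  0.]
-n [-168.   -0.   -0.]
[ 0.0113 -0.6126  0.4638]
```

Request:
{"fn": "carry_out", "kwargs": {"motion": [8,0,0,0,-0.03,0.03,1,4,0,0,0,-0.032,0.037,1,0,0,0,0,-0.032,0.037,1,0,0,0,0,-0.032,0.037,1,0,0,0,0,-0.032,0.037,1,0,0,0,0,-0.032,0.037,1,0,0,0,0,-0.032,0.037,1,0,0,0,0,-0.032,0.037,1,0,0,0,0,-0.032,0.037,1,0,0,0,0,-0.032,0.037,1]}}

```text
time_s: 2.1
eef_pos: [0.3385, 0.1094, 0.2319]
eef_rot: [0.692, 0.161, 0.686, -0.157]
wrist_force: [0.9, 0.8, 0.3]
opening: -0.002
```

```bash
python3 - <<'E'
from h import *
rep();print(off(at(-.14,0,.2)),rotneed(n))
E
```

```text
t 2.1 tcp [0.3385 0.1094 0.2319] along -0.346 lat 0.1879 F [0.9 0.8 0.3] open -0.0 q [-0.03 -0.38  2.11  0.    1.39 -1.15]
[ 0.0318 -0.189   0.205 ] [ 0.25  0.36 -0.41]
```

Request:
{"fn": "carry_out", "kwargs": {"motion": [0,0,0,0,-0.03,0.034,1,0,0,0,0,-0.031,0.034,1,0,0,0,0,-0.032,0.034,1,0,0,0,0,-0.032,0.034,1,0,0,0,0,-0.032,0.034,1,0,0,0,0,-0.03,0.034,1,0,0,0,0,0,0,1]}}

```text
time_s: 2.8
eef_pos: [0.4436, -0.1665, 0.2352]
eef_rot: [0.695, 0.163, 0.682, -0.16]
wrist_force: [-0.7, 0.5, -0.8]
opening: -0.002
```

```bash
python3 - <<'E'
from h import *
rep();print(off(at(-.125,0,.121)),rotneed(n))
t=[]
for k in range(2):
    cv2.imwrite("pics/top1.png",ctrl.camera("top"));cv2.imwrite("pics/side1.png",ctrl.camera("side"))
    for c in("side","top"):
        for nm in("rest","stop_face","gauge_top","gauge_foot","gauge_toe","fitting","eye_loupe","ring"):
            for x in ctrl.landmark_of(c,nm)[:3]:
                w=W(c,x["point"]);v=w-C
                if abs(v@n)<.04 or nm in("fitting","eye_loupe","ring"):print(c,nm,round(x["conf"],2),"along",round(v@d,4),"lat",round(v@n,4),"z",round(w[2],3))
E
```

```text
t 2.8 tcp [ 0.4436 -0.1665  0.2352] along -0.1299 lat -0.0132 F [-0.7  0.5 -0.8] open -0.0 q [-0.62 -0.07  1.86  0.01  1.33 -1.73]
[0.1143 0.0123 0.0029] [-0.25  0.95 -0.45]
side rest 0.98 along 0.0048 lat 0.005 z 0.0
side stop_face 0.82 along 0.1042 lat 0.0025 z 0.03
side stop_face 0.26 along 0.005 lat 0.0053 z -0.003
side gauge_top 0.7 along -0.2191 lat 0.0258 z 0.118
side gauge_foot 0.64 along -0.0551 lat 0.0026 z 0.012
side gauge_toe 0.93 along -0.0368 lat 0.0033 z 0.015
side fitting 0.46 along -0.0391 lat -0.0703 z 0.001
side fitting 0.32 along -0.0578 lat 0.0042 z 0.011
side eye_loupe 0.93 along 0.0692 lat -0.0915 z 0.002
side ring 0.75 along -0.0194 lat 0.0853 z -0.001
side ring 0.7 along -0.037 lat -0.072 z 0.002
side ring 0.58 along -0.0569 lat 0.0035 z 0.011
top rest 0.55 along 0.0033 lat 0.0006 z 0.0
top stop_face 0.56 along 0.1043 lat -0.0029 z 0.031
top gauge_top 0.62 along -0.2165 lat 0.0251 z 0.121
top gauge_foot 0.82 along -0.2164 lat 0.0214 z -0.003
top eye_loupe 0.49 along 0.0644 lat -0.0931 z 0.002
top ring 0.53 along -0.0254 lat 0.0893 z 0.003
top ring 0.3 along 0
[... 186 characters left out ...]
 0.59 along -0.0557 lat 0.0026 z 0.017
side gauge_top 0.71 along -0.0571 lat 0.0017 z 0.134
side gauge_foot 0.95 along -0.0582 lat 0.0036 z 0.015
side gauge_toe 0.55 along -0.0391 lat 0.0018 z 0.013
side fitting 0.44 along 0.1052 lat 0.0019 z 0.032
side fitting 0.4 along -0.0386 lat -0.0714 z 0.005
side eye_loupe 0.55 along 0.0689 lat -0.0933 z -0.001
side ring 0.9 along -0.0216 lat 0.0836 z -0.0
top rest 0.6 along 0.0016 lat 0.0019 z -0.0
top gauge_top 0.79 along -0.219 lat 0.0285 z 0.118
top gauge_foot 0.57 along -0.2176 lat 0.0239 z -0.003
top gauge_toe 0.85 along -0.2305 lat 0.0333 z 0.001
top eye_loupe 0.67 along 0.0653 lat -0.0941 z -0.003
top ring 0.39 along -0.0245 lat 0.0902 z 0.002
```

Request:
{"fn": "carry_out", "kwargs": {"motion": [0,0.9,-0.4,0.03,0.007,0,1,0,0,0,0.03,0.007,0,1,0,0,0,0.03,0,0,1,0,0,0,0.022,0,0,1,0,0,0,0,0,0,1]}}

```text
time_s: 5.1
eef_pos: [0.4511, -0.1495, 0.1217]
eef_rot: [0.69, 0.16, 0.687, -0.16]
wrist_force: [-0.0, -0.1, -0.1]
opening: 0.002
```

```bash
python3 - <<'E'
from h import *
rep();print(off(at(-.09,0.001,.121)),rotneed(n))
E
```

```text
t 5.1 tcp [ 0.4511 -0.1495  0.1217] along -0.1306 lat 0.0053 F [-0.  -0.1 -0.1] open 0.0 q [-0.57  0.09  1.95  0.    1.1  -1.69]
[ 0.0008 -0.0044  0.0406] [ 0.01  0.25 -0.06]
```

Request:
{"fn": "carry_out", "kwargs": {"motion": [0,0,0,0,-0.004,0.015,1,0,0,0,0,0,0.015,1,0,0,0,0,0,0.007,1,0,0,0,0,0,0.006,1,0,0,0,0,0,0.006,1,0,0,0,0,0,0.006,1]}}

```text
time_s: 5.7
eef_pos: [0.5011, -0.1786, 0.126]
eef_rot: [0.691, 0.16, 0.687, -0.16]
wrist_force: [-0.6, 1.1, -0.1]
opening: -0.0
```

```bash
python3 - <<'E'
from h import *
rep();print(rotneed(n))
a=ctrl.camera("side");cv2.imwrite("pics/s2.png",cv2.resize(a[170:330,230:430],(700,560),interpolation=3))
E
```

```text
t 5.7 tcp [ 0.5011 -0.1786  0.126 ] along -0.073 lat 0.0013 F [-0.6  1.1 -0.1] open -0.0 q [-0.57  0.2   1.81  0.    1.12 -1.68]
[ 0.04  0.34 -0.04]
```

View pics/s2.png

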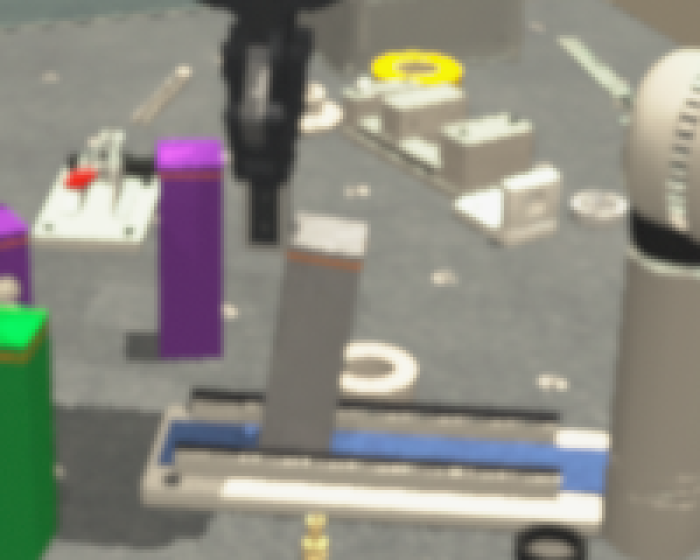

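The bar is tipping: its top is at crop (330,230), leaning about 8° towards the stop, with its foot still between the guides. I keep pushing.

Request:
{"fn": "carry_out", "kwargs": {"motion": [0,0,0,0.002,0,0.007,1,0,0,0,0.001,0,0.007,1,0,0,0,0.001,0,0.007,1,0,0,0,0.001,0,0.007,1,0,0,0,0,0,0.006,1,0,0,0,0,0,0,1,0,0,0,0,0,0,1,0,0,0,0,0,0,1]}}

```text
time_s: 6.55
eef_pos: [0.5352, -0.1953, 0.1205]
eef_rot: [0.691, 0.16, 0.686, -0.16]
wrist_force: [0.2, 0.1, -0.1]
opening: 0.001
```

```bash
cat > look.py <<'E'
from h import *
import sys
rep();print(rotneed(n))
for k in range(2):
    for c in("side","top"):
        a=ctrl.camera(c)
        for nm in("gauge_top","gauge_foot","gauge_centre","gauge_toe","stop_face"):
            for x in ctrl.landmark_of(c,nm)[:3]:
                w=W(c,x["point"]);v=w-C
                if abs(v@n)<.02:print(c,nm,round(x["conf"],2),"along",round(v@d,4),"lat",round(v@n,4),"z",round(w[2],3))
        if c=="side":s=a
        else:t=a
o=np.zeros((560,800,3),np.uint8)
o[:400,:400]=cv2.resize(s[210:340,260:420],(400,400),interpolation=3)
o[:400,400:]=cv2.resize(t[155:305,290:420],(400,400),interpolation=3)
cv2.imwrite(sys.argv[1],o[:400])
E
python3 look.py pics/l3.png
```

```text
t 6.55 tcp [ 0.5352 -0.1953  0.1205] along -0.035 lat 0.0013 F [ 0.2  0.1 -0.1] open 0.0 q [-0.56  0.29  1.72  0.    1.13 -1.67]
[ 0.04  0.37 -0.05]
side gauge_top 0.65 along 0.0829 lat 0.0034 z 0.033
side gauge_centre 0.88 along 0.0256 lat 0.003 z 0.027
side gauge_toe 0.56 along -0.0383 lat 0.0066 z 0.014
side stop_face 0.66 along 0.1034 lat 0.0007 z 0.029
top stop_face 0.58 along 0.1056 lat -0.0027 z 0.031
side gauge_top 0.95 along 0.0842 lat 0.0036 z 0.032
side gauge_centre 0.93 along 0.0266 lat 0.0024 z 0.023
side gauge_toe 0.82 along -0.0342 lat 0.0046 z 0.015
side stop_face 0.64 along 0.1013 lat 0.0022 z 0.033
top stop_face 0.81 along 0.105 lat -0.0061 z 0.03
```

View pics/l3.png

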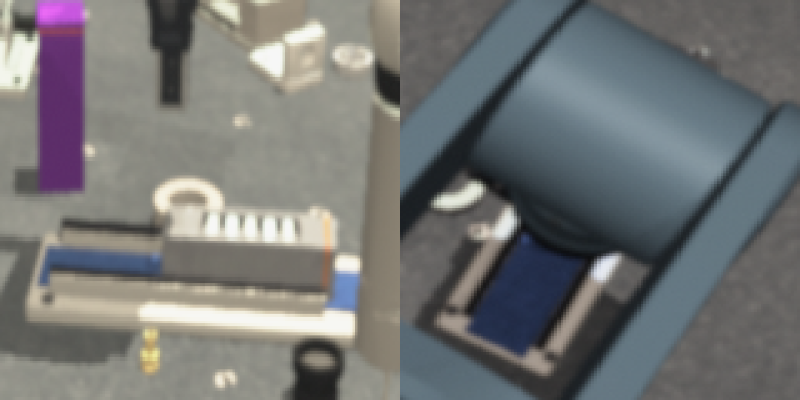

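The bar lies between the guides with the white steps up, from crop (165,240) to (335,240), about 20 mm short of the stop. I back off and go down behind the foot.

Request:
{"fn": "carry_out", "kwargs": {"motion": [0,0,0,0,0,-0.025,1,0,0,0,0,0,-0.02,1,0,0.4,0,0.01,0,0,1,0,0,0,0.025,0,0,1,0,0,0,0.025,0,0,1,0,0,0,0.018,0,0,1,0,0,0,0,0,0,1]}}

```text
time_s: 8.45
eef_pos: [0.4975, -0.1774, 0.0395]
eef_rot: [0.69, 0.16, 0.687, -0.161]
wrist_force: [0.2, 0.2, 0.4]
opening: -0.004
```

```bash
python3 - <<'E'
from h import *
rep();print(off(at(-.05,0.001,.035)),rotneed(n))
E
```

```text
t 8.45 tcp [ 0.4975 -0.1774  0.0395] along -0.0767 lat 0.0008 F [0.2 0.2 0.4] open -0.0 q [-0.57  0.34  1.86  0.    0.95 -1.68]
[0.0047 0.0002 0.0267] [-0.01  0.29 -0.01]
```

Request:
{"fn": "carry_out", "kwargs": {"motion": [0,0,0,0.006,0,0.008,1,0,0,0,0.001,0,0.008,1,0,0,0,0,0,0.008,1,0,0,0,0,0,0.005,1,0,0,0,0,0,0.005,1,0,0,0,0,0,0.005,1]}}

```text
time_s: 9.05
eef_pos: [0.5351, -0.1959, 0.0331]
eef_rot: [0.689, 0.16, 0.688, -0.16]
wrist_force: [-2.2, 1.9, -0.5]
opening: 0.0
```

```bash
python3 -c "
from h import *
rep()"
```

```text
t 9.05 tcp [ 0.5351 -0.1959  0.0331] along -0.0348 lat 0.0008 F [-2.2  1.9 -0.5] open 0.0 q [-0.56  0.42  1.75  0.    0.97 -1.67]
```

Pushing at about 3 N of sliding friction. I continue in small steps and watch the force.

Request:
{"fn": "carry_out", "kwargs": {"motion": [0,0,0,0,0,0.003,1,0,0,0,0,0,0.003,1,0,0,0,0,0,0.002,1]}}

```text
time_s: 9.35
eef_pos: [0.5423, -0.1994, 0.0332]
eef_rot: [0.689, 0.16, 0.689, -0.16]
wrist_force: [-3.7, 1.5, 0.2]
opening: 0.002
```

```bash
python3 -c "
from h import *
rep()"
```

```text
t 9.35 tcp [ 0.5423 -0.1994  0.0332] along -0.0268 lat 0.0009 F [-3.7  1.5  0.2] open 0.0 q [-0.56  0.44  1.72  0.    0.98 -1.67]
```

Request:
{"fn": "carry_out", "kwargs": {"motion": [0,0,0,0,0,0.0015,1,0,0,0,0,0,0.0015,1]}}

```text
time_s: 9.55
eef_pos: [0.5437, -0.1999, 0.0332]
eef_rot: [0.687, 0.16, 0.69, -0.16]
wrist_force: [-10.5, 4.8, 8.9]
opening: -0.001
```

Request:
{"fn": "carry_out", "kwargs": {"motion": [0,0,0,0,0,0.0015,1]}}

```text
time_s: 9.65
eef_pos: [0.5437, -0.1999, 0.0333]
eef_rot: [0.686, 0.161, 0.691, -0.159]
wrist_force: [-10.6, 3.4, 7.7]
opening: 0.003
```

The force jumped to about 11 N and motion stopped, where geometry predicts contact (foot at about -0.015). I press slightly harder once to square it up, then back away.

Request:
{"fn": "carry_out", "kwargs": {"motion": [0,0,0,0,0,0.003,1,0,0,0,0,0,0.003,1]}}

```text
time_s: 9.85
eef_pos: [0.5436, -0.1999, 0.0333]
eef_rot: [0.681, 0.161, 0.696, -0.158]
wrist_force: [-14.6, 5.3, 13.4]
opening: -0.002
```

Request:
{"fn": "carry_out", "kwargs": {"motion": [0,0,0,0,0,-0.008,1,0,0,0,0,0,-0.02,1,0,0,0,0,0,-0.03,1,0,0,0,-0.04,0,-0.02,1,0,0,0,-0.05,0,0,1,0,0,0,-0.05,0,-0.01,1,0,0,0,0,0.03,-0.04,1,0,0,0,0,0.03,-0.04,1,0,0,0,0,0.03,-0.04,1,0,0,0,0,0.03,-0.04,1]}}

```text
time_s: 10.85
eef_pos: [0.3814, 0.0136, 0.1864]
eef_rot: [0.692, 0.163, 0.684, -0.164]
wrist_force: [1.0, 1.5, 0.2]
opening: -0.001
```

```bash
python3 look.py pics/l4.png; python3 - <<'E'
from h import *
for c in("side","top"):
    ctrl.camera(c)
    for nm in("ring","eye_loupe","fitting"):
        for x in ctrl.landmark_of(c,nm)[:2]:
            v=W(c,x["point"])-C;print(c,nm,round(x["conf"],2),np.round([v@d,v@n,v[2]],3))
E
```

```text
t 10.85 tcp [0.3814 0.0136 0.1864] along -0.2652 lat 0.121 F [1.  1.5 0.2] open -0.0 q [-0.28 -0.25  2.12 -0.    1.26 -1.38]
[-0.48  0.69 -0.09]
side gauge_top 0.97 along 0.106 lat 0.0036 z 0.03
side gauge_foot 0.97 along -0.013 lat 0.0032 z 0.03
side gauge_toe 0.93 along -0.0113 lat 0.0044 z 0.015
side stop_face 0.16 along -0.0161 lat 0.0047 z 0.012
top gauge_top 0.78 along 0.1072 lat 0.0032 z 0.034
top gauge_foot 0.84 along -0.0139 lat 0.0052 z 0.033
side gauge_foot 0.96 along -0.0111 lat 0.0022 z 0.034
side gauge_centre 0.8 along 0.0487 lat 0.0049 z 0.028
side gauge_toe 0.68 along -0.0149 lat 0.0065 z 0.015
top gauge_top 0.92 along 0.1063 lat 0.0005 z 0.031
top gauge_foot 0.91 along -0.0144 lat 0.0005 z 0.033
top gauge_centre 0.91 along 0.0472 lat 0.0034 z 0.032
top stop_face 0.96 along 0.1067 lat -0.0014 z 0.033
side ring 0.52 [-0.021  0.085  0.001]
side eye_loupe 0.7 [ 0.07  -0.094 -0.001]
side fitting 0.38 [-0.039 -0.07   0.004]
top ring 0.57 [-0.03  0.09 -0.  ]
top eye_loupe 0.62 [ 0.064 -0.094 -0.   ]
top eye_loupe 0.27 [0.104 0.005 0.032]
top fitting 0.5 [-0.042 -0.071  0.001]
```

View pics/l4.png

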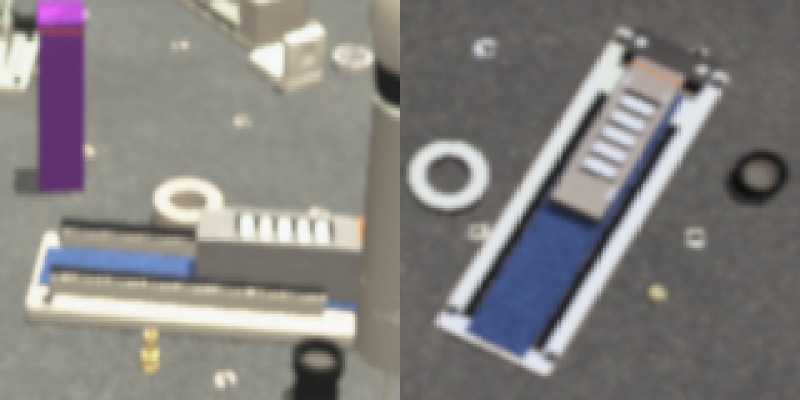

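The bar lies with its steps up and its orange-banded top at the stop (top crop 655,70). The bystanders have not moved. One zoomed look to check squareness at the stop.

```bash
python3 - <<'E'
from h import *
t=np.mean([ctrl.camera("top") for _ in range(4)],0).astype(np.uint8)
f=8;x0,y0=335,158
o=cv2.resize(t[y0:y0+74,x0:x0+66],None,fx=f,fy=f,interpolation=3)
def P(p):return tuple(int(v) for v in (px("top",p)-[x0,y0]+.5)*f)
# rest-parallel reference lines at bar-top height z=.05, and stop face line
for l in(-.018,.018):cv2.line(o,P(at(-.02,l+.003,.05)),P(at(.11,l+.003,.05)),(0,255,0),1)
for a in(.105,-.015):cv2.line(o,P(at(a,-.03,.05)),P(at(a,.03,.05)),(0,0,255),1)
cv2.imwrite("pics/z5.png",o)
m=ctrl.trace("top","step_gauge")
for q in m[:6]:
    y,x=np.nonzero(q["pixels"]); 
    if len(x) and 345<x.mean()<385 and 170<y.mean()<225:
        print(q["conf"],len(x),cv2.minAreaRect(np.c_[x,y].astype(np.float32)))
u=px("top",at(.1,0,.05))-px("top",at(0,0,.05));print(np.degrees(np.arctan2(u[1],u[0])))
E
```

```text
0.56 1171 ((359.96099853515625, 206.87420654296875), (19.37505340576172, 62.68947982788086), 27.758541107177734)
-62.24736393268116
```

View pics/z5.png

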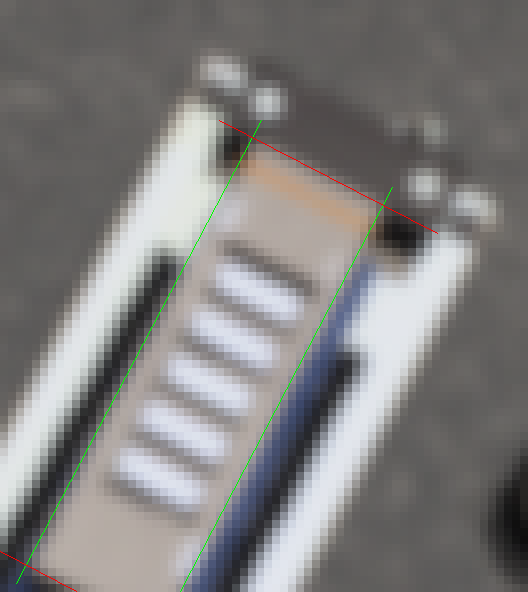

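The bar's edges run parallel to the rest's axis (trace 27.76°, expected 27.75°). Its top end meets the stop with no gap visible. I hand in.

```bash
python3 -c "
from h import *
rep();print(ctrl.hand_in())"
```

```text
t 12.7 tcp [0.3813 0.0127 0.1854] along -0.2649 lat 0.1201 F [ 0.7 -0.2 -0.5] open 0.0 q [-0.28 -0.24  2.11 -0.    1.26 -1.39]
the job is handed in; nothing more can be done
None
```

The grey step gauge now lies along the rest between the guides, stepped face up, with its top end against the end stop. I handed the job in at 12.7 s, with the arm clear of everything.

- **How it was done:** I tipped the gauge with the shut fingertips near its top. I then pushed its foot end until it met the stop, with about 3–4 N while sliding. At the stop it read about 12 N on contact (14 with the upward part), then about 16 N (20 with it) on a last press to seat it. Then I backed away.
- **Gauge:** The last pictures put its top end at 105–107 mm along the rest, with the stop face at 105–107 mm. Its axis was within 0.1° of the rest's, and no gap was visible. The gauge sits about 0–5 mm left of the centre line.
- **Bystanders:** The ring, loupe and fitting were where they started, within measuring noise. The largest difference was about 5 mm, on the ring in the top camera only; the side camera showed it unmoved.
- **Limit of the checks:** A gap under about 2 mm can't be ruled out from the pictures alone, because the cameras are only that accurate. The force jump at the expected position is the better evidence that it is flush.

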